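# Clear a stray bottle from a gravity-feed can lane and top the lane up

### The arm

A 7-joint arm with a two-finger parallel gripper is mounted at the origin on the work surface. World frame = base frame: x ahead of the robot, y to its left, z up, the work surface at z = 0. Lengths are in mm, angles in rad, forces in N, time in s.
With the tool pointing down it reaches from about 425 to 875 mm from the base axis. Payload 4.7 kg.
Tool frame: the origin (TCP) lies at the very end of the fingers, on their centre line; the grasp point (between the pads) lies bot.hold_point_z behind it (bot.hold_point_z is the distance from the TCP to the grasp point, in mm); y points along the fingers, x is the direction in which the jaws open and shut, and the axes are right-handed (so a half turn about y gives the same grasp; the last joint's range is limited). The gripper opens to 87 mm and grips with 3 to 60 N. Pads are 19 mm wide; open, the fingers measure 117 mm over their backs; the gripper's body (75 mm by 190 mm) begins 51 mm behind the grasp point.
Start: joints at [-1.235, 0.321, -0.07, 1.45, 0.023, 1.371, -0.057], TCP at [205.606, 616.646, 222.587] pointing down, gripper open.
Joint ranges: [-2.86, 2.86], [-0.3, 2.09], [-1.38, 1.24], [0.06, 2.45], [-1.56, 4.7], [0.09, 2.05], [-2.69, 2.69]. Speed limits (rad/s): [2.57, 2.57, 3.14, 3.14, 3.14, 3.14, 3.14].

### API

Orientations are given as a unit quaternion [x, y, z, w].
In Python, from cell import bot gives the robot as it stands. The module is installed in compiled form; this text tells all that it offers.
- The arm moves only by the shell command python3 -m creep 'ROWS'. ROWS is JSON, a list that holds one entry, the list of rows, each a list of 5 numbers: the shift along the tool's x, y, z in cm, then the turn about the tool's y in degrees, then the closure in counts, from 0 (fully open) to 255 (shut). In form: [[[dx, dy, dz, roll, claw], ...]]. A call has 1 to 10 rows; each row is the pose to reach, as a shift and turn from the pose measured when the call began, along the tool's axes at that moment; what a row does not reach only later rows make up. A row lasts 1/8 s, in which the tool goes at most 62.5 mm and 10.7 degrees, less where a joint would pass 70% of its speed; a pose out of reach is approached as far as the arm can. A call with a gripper value outside its range is refused whole. The fingers move at their own pace and stop on an object; the grip force is fixed at half the most. Time passes only in rows, so rows that repeat a pose let the fingers close. It gives the time, the measured TCP pose, the force and the opening at its end, in the units of the state.
- bot.read_state(): the state, without advancing time (a new reading comes with each control period).
- bot.read_camera(name): name is "side" or "top"; returns the picture (400x640x3 uint8, red, green, blue); there is no depth.
- bot.get_calibration(name): a dict with "vfov" (degrees; the focal length in pixels is half the picture's height over the tangent of half this angle, whatever the lens; pixels are square), "cx", "cy" (the principal point, pixels), "R" (3x3) and "t" (3): a world point X has camera coordinates R X + t. Camera axes: x right, y down, z forward; pixel columns grow to the right and rows downward; lengths in mm; the calibration is good to about 2 mm. A picture is of the moment at which its call begins. get_calibration takes no time and is no camera call.
- bot.job_done(): hands the job in, once; it reports no verdict.
Trained networks look in the newest picture that a camera, given by its name, has taken for a name from the list of things; names that differ only in an ending like _2 or _b are one class to them, and where a whole thing is asked for, a point or a joint stands for the part that bears it (a point fixed in the world has none). Each returns a list of dicts, best first, with "score" (0 to 1); they miss things now and then, are a little off and sometimes report something else, mostly with a low value. They report only what shows in the picture. A call takes as long as a camera call. They do not tell look-alikes from the thing itself.
- bot.spot_in(camera, target): "box" ([left, top, right, bottom] in pixels, round what is visible of it).
The state is a dict: "t": time; "joints": joint angles; "qd": joint speeds; "joint_torque": joint torques, N m; "eef_pos": TCP position; "eef_rot": TCP orientation; "wrist_force": force on the tool from outside, world axes, zero at the start; "ft_torque": the same for the moment, N m; "grip_width": opening from 0.0 (shut) to 1.0 (fully open).
Only numpy, scipy, OpenCV 4.12 (cv2) and the standard library are available. Lean on these libraries where they do the work, as an engineer would, in place of code of your own. Each camera call takes 0.05 s, during which the arm holds its last target.

### The job

Someone has left a small bottle standing at the front of one lane of the sloping can rack, holding back the can behind it. Take it out and stand it upright in the plastic returns tote with the jar in it, then top up that same lane with the can lying in the cardboard tray: lay it across the lane like the others, set it right down on the lane floor before you let go, and let it roll forward against the can in front. Leave all the other cans and goods where they are; only the can that the bottle held back will roll forward by itself.

Things in the scene. Friction and masses are not known exactly. Their poses are not given: they have to be found in the camera images.
- rack: Grey sheet-metal bed of the two-lane can rack, fixed, low front towards the robot. Origin: on the lane floor at the inner face of the front stops, on the dividing wall's line, 22 mm above the bench. x: up the slope (rises 0.105 rad, 6 degrees); y: to the left lane; z: normal to the floor. Lanes 270 mm long. Walls reach 40 mm, front stops 20 mm, rear edge 13 mm above the floor; walls 4 mm thick.
- lane_left (a point): Point on the floor of the left lane, 150 mm up the slope from the front stops, midway across: rack x = 150, y = 78 mm. Lane 152 mm wide. Axes as the rack's. A can let go in a lane rolls to the front by itself. The lane to serve is the one in which the bottle stands, left or right.
- lane_right (a point): The same for the right lane: rack x = 150, y = -78 mm.
- bottle: Small clear-glass bottle with paper label and metal screw cap, the only one in the rack; 52 mm diameter, 178 mm high, 0.3 to 0.5 kg. Origin: centre of its underside; z: its axis, upwards. Straight to 102 mm, shoulder to 132 mm, neck and cap 27 mm in diameter from 132 to 178 mm. It stands on the sloping lane floor at the front stop, so leans 0.105 rad to the front; the can behind rests against it.
- can_loose: The can to load: slim aluminium drinks can with a white band, 53 mm diameter, 134 mm long, about 0.27 kg, lying on the floor of the cardboard tray. Origin: its centre; y: its long axis. It rolls if pushed.
- can_front: An equal can lying at the front of the other lane, the one without the bottle, against its front stop. Origin: its centre; y: its long axis. Stays there.
- can_behind_left: An equal can lying second in the left lane. Origin: its centre; y: its long axis. If the bottle stands in this lane, it rolls to the front stop once the bottle is lifted out (centre then at rack x = 27 mm; the loaded can comes to rest behind it at x = 80 mm). Otherwise it stays.
- can_behind_right: The same for the right lane.
- tote: Low rectangular plastic returns tote, fixed, 210 (x) by 250 (y) by 55 mm high, walls and floor 4 mm thick. Origin: centre of its underside. A jar and a small carton stand in it along its +y side.
- tote_free (a point): Centre of the free part of the tote's floor (on the inner floor, 50 mm from the tote's centre towards its -y side); nothing stands within 70 mm of it.
- case: Low cardboard tray, fixed, 210 (x) by 250 (y) mm, walls 26 mm high (corners 36), 4 mm thick walls and floor. Origin: centre of its underside. The loose can lies in its -y half, its long axis roughly along the tray's y; two more cans stand upright along its +y side.
- jar: Jar, 62 mm diameter, 88 mm high, standing in the tote. Origin: centre of its underside. Leave alone.
- gift_pack: Small carton, 62 by 50 by 100 mm high, standing in the tote. Origin: centre of its underside. Leave alone.
- can_stand_a: Can standing upright in the cardboard tray, 53 mm diameter, 134 mm high. Origin: centre of its underside. Leave alone.
- can_stand_b: The same, a second one. Leave alone.
- stock_bottle: Larger bottle, 68 mm diameter, 235 mm high, standing on the bench to the right of the rack. Origin: centre of its underside. Leave alone.
Mind the look-alikes: they are no part of the job. What is shaped like the bottle but blue or turquoise is not meant.

How it is judged:
By the outcome, as a careful person would: the job done as asked, in the order asked, and still so for the second after the job is handed in, with the robot touching nothing.
It also fails if it takes over 67 s, if anything falls off the work surface, if the arm or the gripper's body presses on something with over 40 N, if the wrist force passes 120 N, or if a joint passes its speed limit or range.

## Working session

There is one attempt and no reset: what is moved stays moved. The work goes in short steps, Python scripts to look and compute and a shell command to move; the robot and the scene stay as the last step left them, time stands still between calls to the robot, and variables do not carry over. Pictures are saved under pics/ and viewed, and the job is handed in when it is done.

```bash
mkdir -p pics
python3 - <<'E'
from cell import bot
import cv2,json
s=bot.read_state();print(s, bot.hold_point_z)
for n in("side","top"):
    im=bot.read_camera(n);cv2.imwrite(f"pics/{n}0.png",im[:,:,::-1]);c=bot.get_calibration(n);print(n,c)
    for t in("rack","bottle","can_loose","can_front","tote","case","jar","gift_pack","stock_bottle"):
        try: print(t,[( [round(v) for v in d["box"]],round(d["score"],2)) for d in bot.spot_in(n,t)])
        except Exception as e: print(t,e)
print(bot.read_state()["t"])
E
```

```text
{'t': 0.0, 'joints': array([-1.23492136,  0.32181003, -0.0700936 ,  1.45165981,  0.02257294,
        1.37078721, -0.05691534]), 'qd': array([-0.00231788,  0.0011902 ,  0.00116426,  0.00060871, -0.00050714,
        0.00088549,  0.00185707]), 'joint_torque': array([-4.84288521e-04, -4.91303623e+01, -4.04192191e-01, -3.12518585e+01,
       -6.37948955e-02,  4.42772184e-02,  1.90693208e-04]), 'eef_pos': array([205.42359888, 616.11175786, 221.47761823]), 'eef_rot': array([ 0.57404336,  0.41292647, -0.41397466, -0.57322852]), 'wrist_force': array([ 0.0742481 , -0.08042139, -0.42311121]), 'ft_torque': array([0.02244443, 0.01349662, 0.03864727]), 'grip_width': 0.9940684611673304} 18.700000000000003
side {'vfov': 51.39352334302669, 'cx': 318.2902436691149, 'cy': 199.33515339939316, 'R': array([[ 0.7656906 , -0.64319556, -0.00416832],
       [-0.37642158, -0.44283649, -0.81375834],
       [ 0.52155987,  0.62465616, -0.58118843]]), 't': array([-385.5705093 ,  248.39328821, 1031.03854937])}
rack [([282, 147, 414, 237], 0.66)]
bottle [([263, 224, 314, 266], 0.9), ([169, 192, 210, 211], 0.77), ([3
[... 515 characters left out ...]
9, -0.01110171, -0.12109624],
       [ 0.12087475,  0.01882749, -0.9924892 ]]), 't': array([  22.55863318,  502.09107358, 1324.51366916])}
rack []
bottle [([205, 258, 254, 297], 0.98), ([329, 230, 380, 246], 0.6), ([216, 99, 265, 124], 0.57), ([352, 174, 370, 190], 0.55)]
can_loose [([432, 197, 475, 209], 0.82), ([404, 168, 485, 239], 0.38)]
can_front [([295, 176, 333, 197], 0.61)]
tote [([184, 148, 264, 219], 0.65), ([421, 106, 455, 144], 0.29), ([280, 106, 386, 196], 0.19)]
case [([432, 193, 476, 211], 0.68), ([406, 170, 482, 234], 0.64)]
jar [([185, 187, 207, 204], 0.74)]
gift_pack [([183, 155, 213, 181], 0.74), ([406, 204, 430, 223], 0.31)]
stock_bottle [([421, 106, 454, 142], 0.61)]
1.0
```

Run:
```python
import cv2
a=cv2.imread("pics/side0.png");cv2.imwrite("pics/side0c.png",cv2.resize(a[110:370,150:490],None,fx=2.3,fy=2.3,interpolation=cv2.INTER_CUBIC))
a=cv2.imread("pics/top0.png");cv2.imwrite("pics/top0c.png",cv2.resize(a[80:320,170:510],None,fx=2.3,fy=2.3,interpolation=cv2.INTER_CUBIC))
```

```text
(no output)
```

View pics/side0c.png

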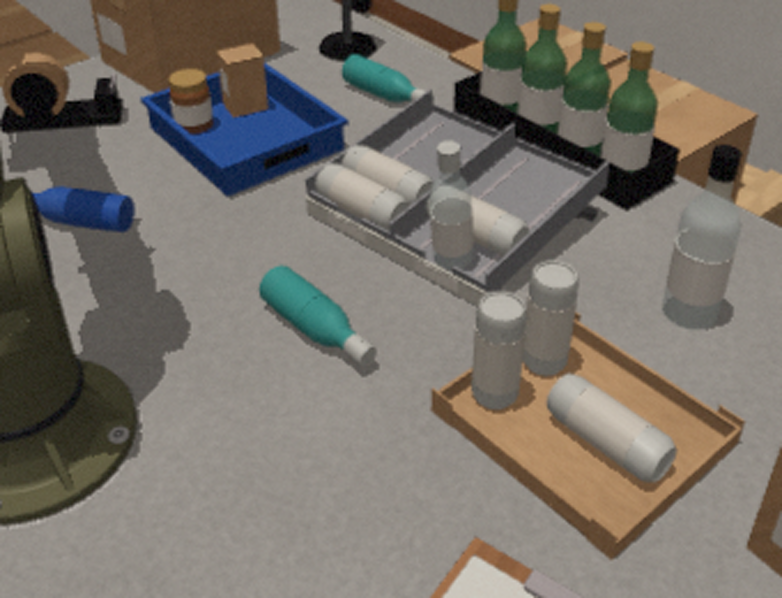

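View pics/top0c.png

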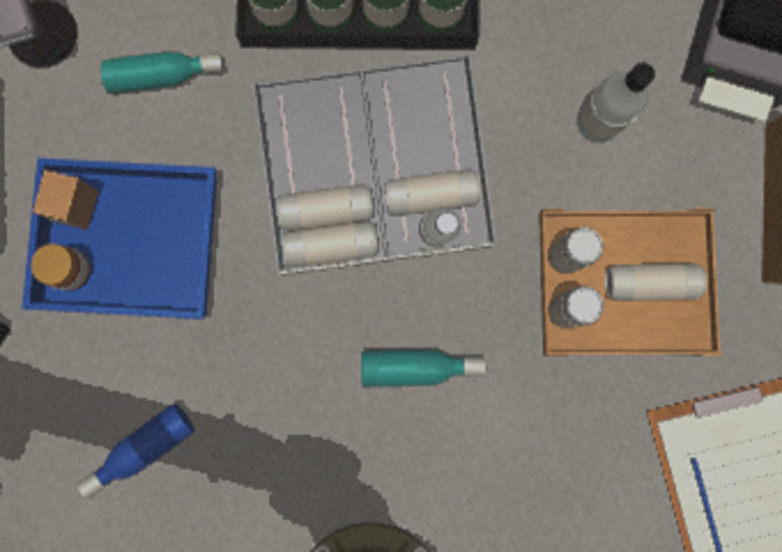

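The bottle stands in the right lane: top view about px (361,179), side view about px (346,195). The blue and turquoise bottles are decoys. The loose can is at about px (454,203) in the top view. I'll zoom in for precise corners.

Run:
```python
import cv2
def crop(n,x0,y0,x1,y1,f,o):
    a=cv2.imread(f"pics/{n}0.png")[y0:y1,x0:x1];a=cv2.resize(a,None,fx=f,fy=f,interpolation=cv2.INTER_CUBIC)
    for x in range(x0-x0%10+10,x1,10):
        cv2.line(a,((x-x0)*f,0),((x-x0)*f,4 if x%50 else 14),(0,0,255),1)
        if x%20==0: cv2.putText(a,str(x),((x-x0)*f-10,22),0,.35,(0,0,255))
    for y in range(y0-y0%10+10,y1,10):
        cv2.line(a,(0,(y-y0)*f),(6,(y-y0)*f),(0,0,255),1)
        if y%20==0: cv2.putText(a,str(y),(8,(y-y0)*f+4),0,.35,(0,0,255))
    cv2.imwrite(f"pics/{o}.png",a)
crop("top",272,98,392,204,6,"tr")
crop("side",280,145,420,245,5,"sr")
crop("top",400,165,490,240,7,"tc")
crop("side",335,215,480,355,4,"sc")
crop("top",175,145,275,225,7,"tt")
```

```text
(no output)
```

View pics/tr.png

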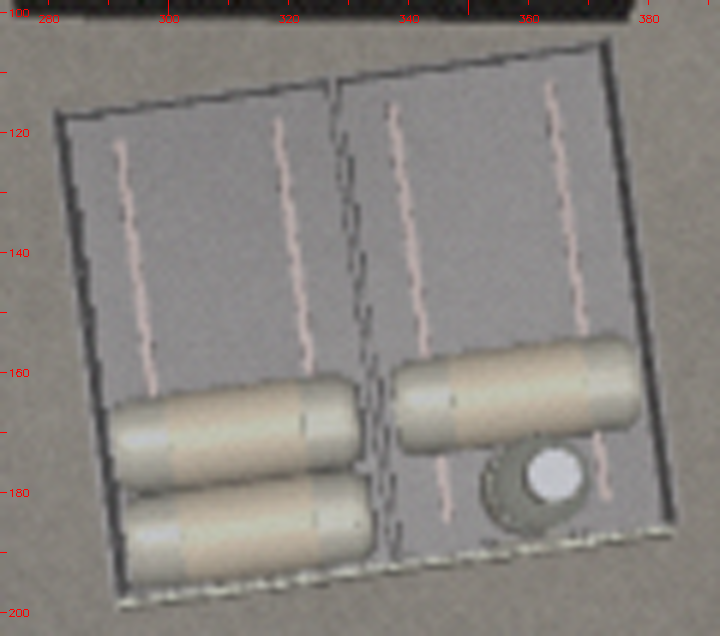

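View pics/sr.png

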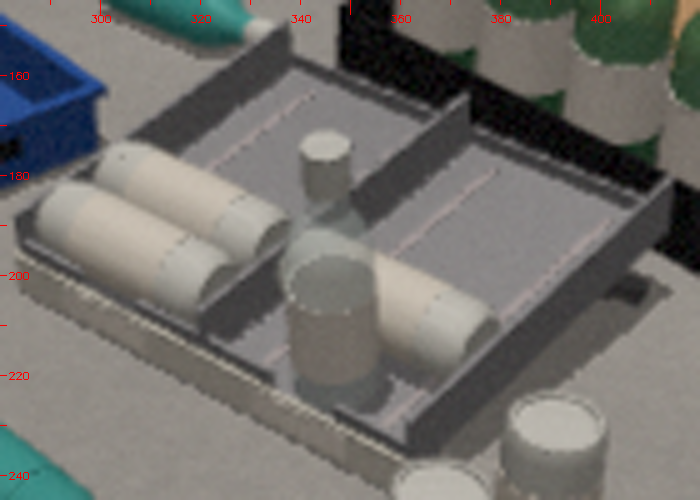

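View pics/tc.png

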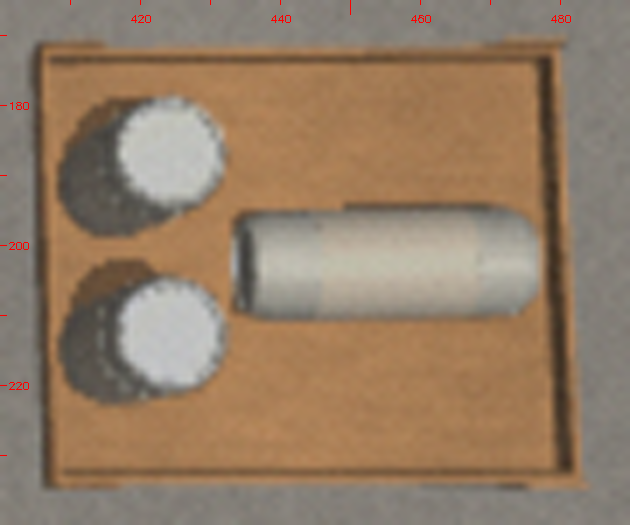

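View pics/sc.png

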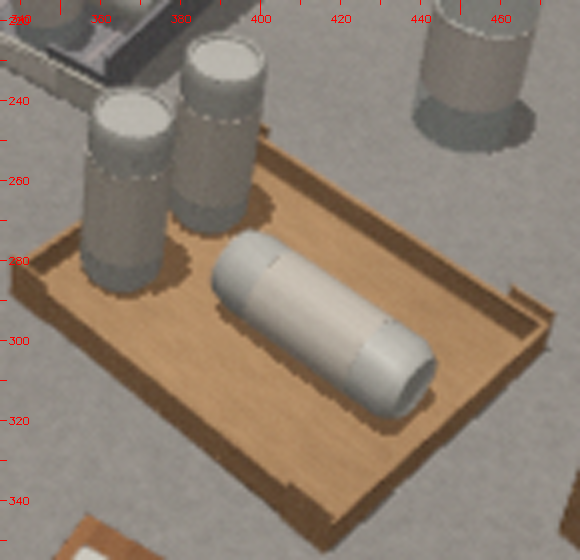

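View pics/tt.png

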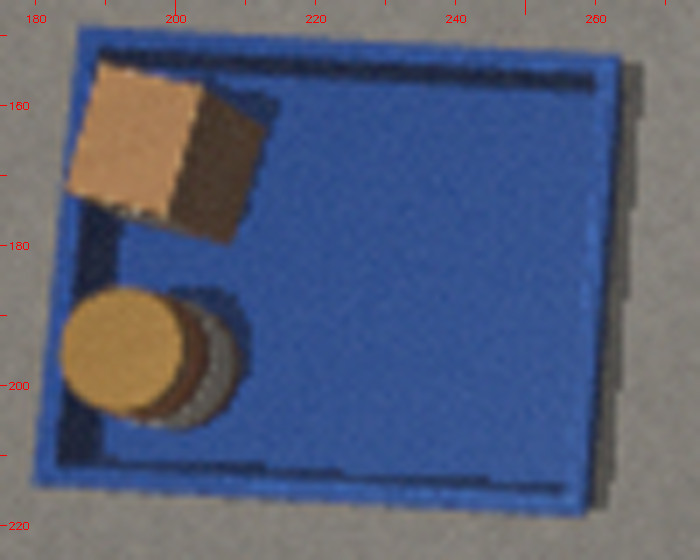

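```bash
cat > h.py <<'E'
import numpy as np
from scipy.optimize import least_squares
from scipy.spatial.transform import Rotation as Ro
from cell import bot
C={}
for n in("side","top"):
    c=bot.get_calibration(n);C[n]=(200/np.tan(np.radians(c["vfov"]/2)),c["cx"],c["cy"],np.array(c["R"]),np.array(c["t"]))
def proj(n,X):
    f,cx,cy,R,t=C[n];p=np.atleast_2d(X)@R.T+t
    return np.c_[f*p[:,0]/p[:,2]+cx,f*p[:,1]/p[:,2]+cy]
def tri(obs,x0=(600,0,50)):
    r=least_squares(lambda X:np.concatenate([proj(n,X)[0]-p for n,p in obs]),x0);return r.x,r.fun
def rackT(p):
    return Ro.from_euler("ZY",[p[3],-0.105]),np.array(p[:3])
def cylpts(L=134,r=26.5):
    a=np.linspace(0,2*np.pi,60);P=[]
    for y,rr in((-L/2,r*.85),(-L/2+6,r),(L/2-6,r),(L/2,r*.85)): P+= [np.c_[rr*np.cos(a),np.full(60,y),rr*np.sin(a)]]
    return np.vstack(P)
def fitcan(boxes,x0):
    Q=cylpts()
    def f(p):
        X=Ro.from_euler("z",p[3]).apply(Q)+p[:3];o=[]
        for n,b in boxes:
            q=proj(n,X);o+=[*(q.min(0)-b[:2]),*(q.max(0)-b[2:])]
        return o
    r=least_squares(f,x0);return r.x,np.round(r.fun,1)
E
python3 - <<'E'
from h import *
np.set_printoptions(suppress=True,precision=3)
obs=[("top",(270,156,40),(282,117)),("top",(270,-156,40),(372.8,105)),("top",(-4,158,20),(292,198.5)),("top",(-4,-158,20),(383.5,186)),
("side",(270,-156,40),(413.5,180.5)),("side",(270,156,40),(337,151)),("side",(270,0,40),(373,164.5)),("side",(-2,-158,20),(361,236))]
def f(p):
    R,t=rackT(p);return np.concatenate([proj(n,R.apply(q)+t)[0]-x for n,q,x in obs])
r=least_squares(f,(650,0,22,0));print("rack",r.x);print(r.fun.reshape(-1,2))
R,t=rackT(r.x)
cap,res=tri([("top",(364.2,176.8)),("side",(345,174.6))]);print("captop",cap,res,"in rack",R.inv().apply(cap-t))
print("expected cap top z:", (R.apply([26,-78,178])+t), "lane pt",R.apply([150,-78,0])+t)
print("can",*fitcan([("top",[433.3,194,477,210.7]),("side",[388,272.5,443.5,319.5])],(550,-350,30,0)))
ob=[("top",(105,125,55),(187,149.5)),("top",(105,-125,55),(263.5,153)),("top",(-105,125,55),(180,214)),("top",(-105,-125,55),(258.5,218.5))]
def g(p):
    return np.concatenate([proj(n,Ro.from_euler("z",p[3]).apply(q)+p[:3])[0]-x for n,q,x in ob])
r=least_squares(g,(600,200,0,0));print("tote",r.x,r.fun); T=r.x
print("free",Ro.from_euler("z",T[3]).apply([0,-50,4])+T[:3])
print("side check corners", [proj("side",Ro.from_euler("z",T[3]).apply(q)+T[:3])[0] for _,q,_ in ob])
s=bot.read_state();print(Ro.from_quat(s["eef_rot"]).as_matrix())
E
```

```text
rack [495.4   -16.803  16.212   0.144]
[[-1.078 -0.774]
 [ 1.431 -1.137]
 [-0.448 -0.283]
 [ 1.498 -0.139]
 [-0.767  1.481]
 [-0.738 -0.822]
 [-0.835  0.609]
 [-0.217 -0.186]]
captop [519.07  -92.743 197.791] [ 0.46  -0.589 -0.678  0.111] in rack [ 31.517 -78.546 179.263]
expected cap top z: [513.693 -92.969 195.957] lane pt [654.204 -72.646  31.933]
can [ 462.15  -408.247   30.258   -0.001] [ 0.  -0.5  0.8 -0.9 -1.  -0.7 -0.2  0.9]
tote [504.868 354.857  51.815  -0.044] [-0.28  -0.254  0.012  0.282  0.24   0.024  0.023 -0.053]
free [502.687 304.904  55.815]
side check corners [array([260.511, 125.849]), array([298.377, 150.968]), array([209.796, 141.708]), array([244.427, 170.74 ])]
[[ 0.316  0.    -0.949]
 [ 0.949  0.     0.316]
 [ 0.    -1.    -0.   ]]
```

```bash
cat > fit2.py <<'E'
from h import *
import cv2
np.set_printoptions(suppress=True,precision=2)
obs=[("top",(270,157,40),(281.2,116.7)),("top",(270,-157,40),(373.8,105)),("top",(-4,158,20),(292,198.5)),("top",(-4,-158,20),(383.7,186)),
("side",(270,-156,40),(413.7,180.8)),("side",(270,156,40),(337,151)),("side",(270,0,40),(373.2,164.5)),("side",(-3,-158,20),(361,236))]
ob=[("top",(105,125,55),(187,149.5)),("top",(105,-125,55),(263.5,153)),("top",(-105,125,55),(180,214)),("top",(-105,-125,55),(258.5,218.5)),("side",(-105,-125,55),(249.5,178)),("side",(105,-125,55),(300,162))]
def f(p):
    p=[p[0],p[1],22,p[2]]
    R,t=rackT(p);return np.concatenate([proj(n,R.apply(q)+t)[0]-x for n,q,x in obs])
r=least_squares(f,(650,0,0),loss="soft_l1");RK=[r.x[0],r.x[1],22,r.x[2]]
def g(p):
    return np.concatenate([proj(n,Ro.from_euler("z",p[2]).apply(q)+[p[0],p[1],0])[0]-x for n,q,x in ob])
r2=least_squares(g,(600,200,0),loss="soft_l1");T=[r2.x[0],r2.x[1],0,r2.x[2]]
print("rack",np.array(RK),"tote",np.array(T));print(r.fun.reshape(-1,2).tolist());print(r2.fun.reshape(-1,2))
if __name__=="__main__":
    R,t=rackT(RK)
    fr=Ro.from_euler("z",T[3]).apply([0,-50,4])+np.array(T[:3]);print("free",fr)
    cap,_=tri([("top",(364.2,176.8)),("side",(345,174.6))]);print(cap,R.inv().apply(cap-t))
    print(R.apply([27,-78,178])+t,"lane",R.apply([150,-78,0])+t)
    for n,(x0,y0,x1,y1),k in(("top",(175,95,400,235),3.5),("side",(205,110,435,250),3.4)):
        a=cv2.imread(f"pics/{n}0.png")[y0:y1,x0:x1];a=cv2.resize(a,None,fx=k,fy=k,interpolation=cv2.INTER_CUBIC)
        def line(A,B,c=(0,0,255)):
            q=proj(n,np.array([A,B]));q=(q-[x0,y0]+.5)*k;cv2.line(a,tuple(int(v) for v in q[0]),tuple(int(v) for v in q[1]),c,1)
        for y in(-158,-154,-2,2,154,158): line(R.apply([0,y,40])+t,R.apply([270,y,40])+t)
        for y in(-154,154): line(R.apply([0,y,0])+t,R.apply([270,y,0])+t,(0,255,0))
        for x,z in((0,20),(0,0),(270,13)): line(R.apply([x,-158,z])+t,R.apply([x,158,z])+t,(255,0,255))
        b=R.apply([26,-78,0])+t; line(b,R.apply([26,-78,178])+t,(255,255,0))
        Q=Ro.from_euler("z",T[3]).apply([(105,125,55),(105,-125,55),(-105,-125,55),(-105,125,55)])+np.array(T[:3])
        for i in range(4): line(Q[i],Q[(i+1)%4],(0,255,255)); line(Q[i],Q[i]*[1,1,0],(0,255,255))
        cv2.imwrite(f"pics/ov_{n}.png",a)
E
python3 fit2.py
```

```text
rack [493.3  -19.19  22.     0.14] tote [515.02 367.16   0.    -0.03]
[[0.08510010690127956, -0.47118587012477064], [1.8506559609352848, -1.0503594801276535], [0.06168968730554525, 0.0711201084687616], [2.258955756615137, 0.38494406048451424], [-0.4521545346985363, 0.30819143964154705], [-0.4851394803658309, -1.8125879754756795], [-0.6761032890809133, -0.33289570849473193], [-0.33651541574272414, -0.7558227213710609]]
[[ 1.25  0.62]
 [-1.38 -0.08]
 [ 2.99 -1.6 ]
 [-0.25 -2.99]
 [-1.99  3.68]
 [-0.85 -0.64]]
free [513.58 317.18   4.  ]
[519.07 -92.74 197.79] [ 33.5  -76.45 173.23]
[512.4  -95.26 201.85] lane [651.97 -75.41  37.72]
```

```bash
sleep 0
```

```text
(no output)
```

View pics/ov_top.png

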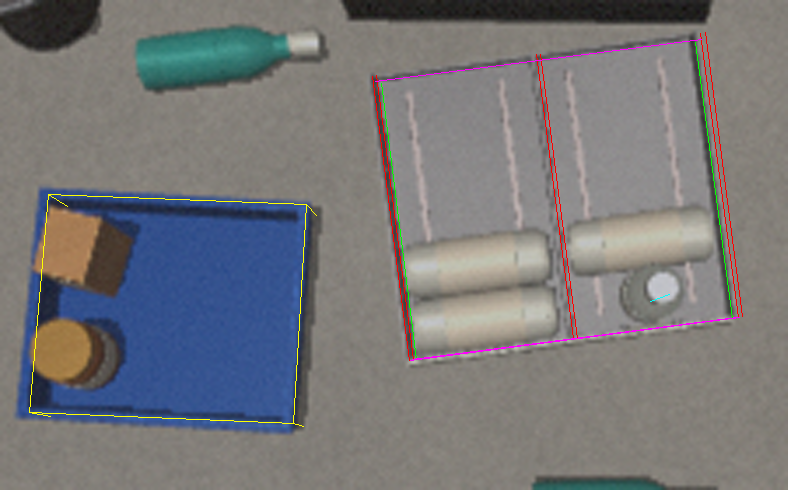

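View pics/ov_side.png

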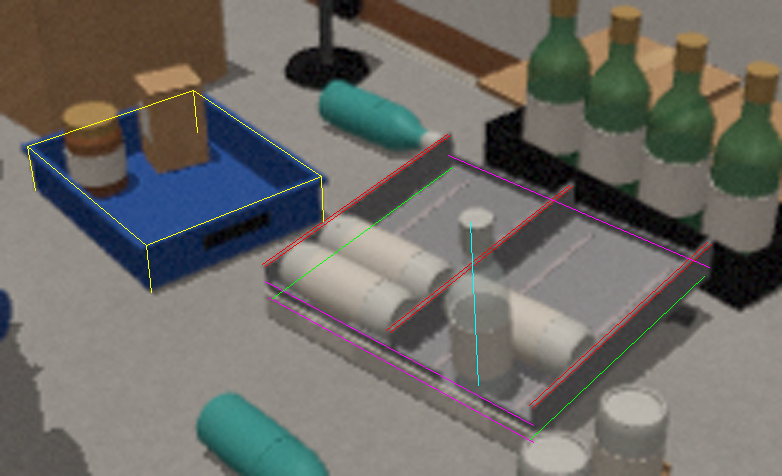

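```bash
cat > fit3.py <<'E'
import fit2
from fit2 import *
fit2.ob[4]=("side",(-105,-125,55),(249,182.5))
for n in("top","side"):
    o=[q for q in fit2.obs if q[0]==n]
    def f(p):
        R,t=rackT([p[0],p[1],22,p[2]]);return np.concatenate([proj(n,R.apply(q)+t)[0]-x for _,q,x in o])
    r=least_squares(f,(500,-20,.14));print(n,"rack",r.x,r.fun.round(1))
    o2=[q for q in fit2.ob if q[0]==n]
    def g(p): return np.concatenate([proj(n,Ro.from_euler("z",p[2]).apply(q)+[p[0],p[1],0])[0]-x for _,q,x in o2])
    r=least_squares(g,(500,350,0));print(n,"tote",r.x,r.fun.round(1))
E
python3 fit3.py
```

```text
rack [493.3  -19.19  22.     0.14] tote [515.02 367.16   0.    -0.03]
[[0.08510010690127956, -0.47118587012477064], [1.8506559609352848, -1.0503594801276535], [0.06168968730554525, 0.0711201084687616], [2.258955756615137, 0.38494406048451424], [-0.4521545346985363, 0.30819143964154705], [-0.4851394803658309, -1.8125879754756795], [-0.6761032890809133, -0.33289570849473193], [-0.33651541574272414, -0.7558227213710609]]
[[ 1.25  0.62]
 [-1.38 -0.08]
 [ 2.99 -1.6 ]
 [-0.25 -2.99]
 [-1.99  3.68]
 [-0.85 -0.64]]
top rack [492.44 -15.72   0.14] [-1.  -0.2  0.8 -0.8 -1.   0.3  1.2  0.6]
top tote [511.46 369.17  -0.04] [ 1.1  1.1 -1.6  1.5  1.9 -1.1 -1.4 -1.4]
side rack [492.05 -22.68   0.14] [ 0.1  0.9 -0.2 -1.3 -0.3  0.2  0.3  0. ]
side tote [513.73 360.9   -0.01] [-0.1  0.1  0.1 -0.2]
```

```bash
python3 -m creep '[[[-5,-0.5,-4.5,-3,0],[-10,-1,-9,-6,0],[-15,-1.9,-13.5,-9,0],[-20,-1.9,-18,-12,0],[-25,-1.9,-23,-15,0],[-30,-1.9,-27.5,-18,0],[-34,-1.9,-31,-21,0],[-38,-1.9,-35,-24,0],[-42,-1.9,-38,-26.4,0],[-46,-1.9,-42,-26.4,0]]]'
python3 - <<'E'
from cell import bot
from h import *
s=bot.read_state();M=Ro.from_quat(s["eef_rot"]).as_matrix();print(s["t"],s["eef_pos"],M.round(3).tolist(),s["joints"].round(2))
E
```

```text
t: 2.25
eef_pos: [459.0, 45.5, 242.0]
eef_rot: [0.464, 0.534, -0.533, -0.464]
wrist_force: [0.2, 0.3, -0.1]
grip_width: 1.0
2.25 [459.02203602  45.45420938 242.04227245] [[-0.139, 0.001, -0.99], [0.99, 0.001, -0.139], [0.001, -1.0, -0.002]] [-0.68 -0.12  0.49  1.88  0.06  1.37  1.5 ]
```

```bash
cat >> h.py <<'E'
def mv(target,yaw_deg=None):
    s=bot.read_state();M=Ro.from_quat(s["eef_rot"]).as_matrix()
    d=M.T@(np.array(target)-s["eef_pos"])/10
    yaw=np.degrees(np.arctan2(M[1,0],M[0,0]));
    print("t",s["t"],"pos",s["eef_pos"].round(1),"yaw",yaw.round(1),"-> d",d.round(2),"roll",None if yaw_deg is None else round(yaw-yaw_deg,1),"F",s["wrist_force"].round(1),"grip",round(s["grip_width"],3),"j",s["joints"].round(2))
E
python3 -m creep '[[[-5,0,-1.5,0,0],[-10,0,-3,0,0],[-14.5,0,-4.1,0,0],[-14.5,0,-4.1,0,0]]]'
python3 - <<'E'
from h import *
import cv2
mv((520,-93,242),98)
s=bot.read_state()
for n in("side","top"):
    im=bot.read_camera(n)[:,:,::-1].copy();cv2.imwrite(f"pics/{n}1.png",im)
    p=proj(n,s["eef_pos"])[0];print(n,p);x0,y0=int(p[0])-60,int(p[1])-50
    a=cv2.resize(im[y0:y0+100,x0:x0+120],None,fx=6,fy=6,interpolation=cv2.INTER_CUBIC)
    M=Ro.from_quat(s["eef_rot"]).as_matrix()
    for q in [s["eef_pos"]+dx*M[:,0]+0*M[:,2] for dx in(-43.5,0,43.5)]:
        u=(proj(n,q)[0]-[x0,y0]+.5)*6;cv2.drawMarker(a,(int(u[0]),int(u[1])),(0,0,255),0,14,1)
    cv2.imwrite(f"pics/{n}1c.png",a)
E
```

```text
t: 2.75
eef_pos: [520.0, -96.9, 242.2]
eef_rot: [0.467, 0.532, -0.532, -0.465]
wrist_force: [0.1, 0.6, -0.4]
grip_width: 1.004
t 2.75 pos [520.  -96.9 242.2] yaw 97.6 -> d [ 0.39  0.02 -0.05] roll -0.4 F [ 0.1  0.6 -0.4] grip 1.004 j [-0.54  0.04  0.7   1.75 -0.03  1.36  1.87]
side [346.20003408 161.00731756]
top [367.40987714 173.54506678]
```

View pics/side1c.png

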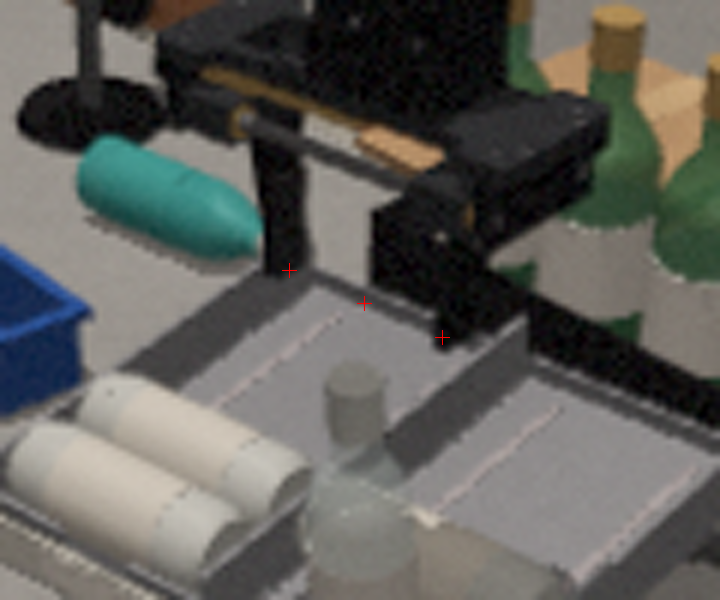

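View pics/top1c.png

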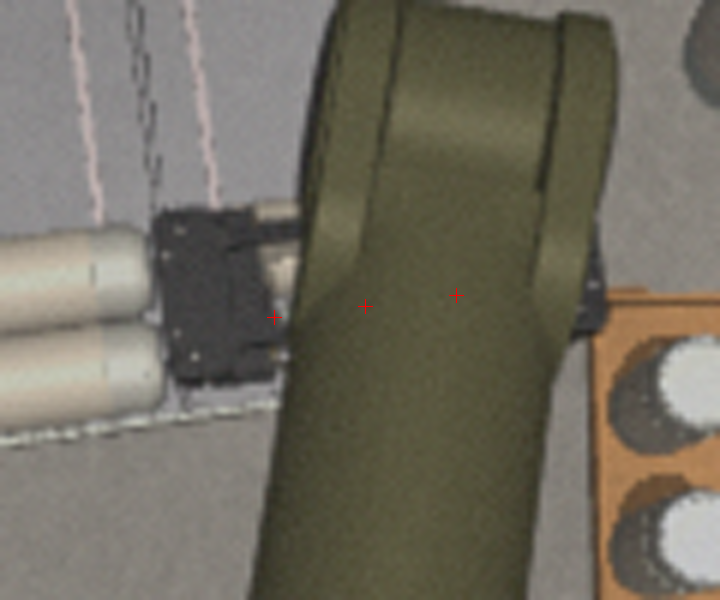

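Run:
```python
from h import *
np.set_printoptions(suppress=True,precision=1)
cap,res=tri([("top",(365.6,176.6)),("side",(344.6,174.3))]);print(cap,res)
R,t=rackT([492.3,-21.5,22,.14]);print(R.inv().apply(cap-t), "model",R.apply([26.5,-78,178])+t)
print("lane",R.apply([150,-78,0])+t)
for g in (157,): print("neck model",R.apply([26.5,-78,g])+t)
print("side cap model px",proj("side",R.apply([26.5,-78,178])+t), proj("top",R.apply([26.5,-78,178])+t))
print("base px",proj("side",R.apply([26.5,-78,0])+t))
print(fitcan([("top",[434.5,193.8,478.2,210.5]),("side",[387.6,272.2,443.1,319.2])],(550,-350,30,0)))
```

```text
[517.5 -95.3 201. ] [ 0. -0. -0.  0.]
[ 33.3 -76.6 176.4] model [510.8 -97.7 201.8]
lane [650.9 -77.9  37.7]
neck model [513.  -97.4 180.9]
side cap model px [[343.4 175.3]] [[366.4 178.8]]
base px [[345.5 223.3]]
(array([ 460.6, -409.3,   33.8,   -0. ]), array([-0.6,  0. ,  0.4, -0.3, -0.5, -0.8,  0.5,  0.9]))
```

```bash
python3 -m creep '[[[0,2,0.3,-0.4,0],[0,4,0.3,-0.4,0],[0.1,6,0.3,-0.4,0],[0.1,8,0.3,-0.4,0],[0.1,8,0.3,-0.4,0]]]'
python3 - <<'E'
from h import *
import cv2
mv((517,-96.5,162),98)
im=bot.read_camera("side")[:,:,::-1];a=cv2.resize(im[120:240,280:410],None,fx=5,fy=5,interpolation=cv2.INTER_CUBIC);cv2.imwrite("pics/side2.png",a)
E
```

```text
t: 3.48
eef_pos: [515.2, -89.4, 160.6]
eef_rot: [0.46, 0.536, -0.535, -0.463]
wrist_force: [0.2, 0.1, 0.1]
grip_width: 0.999
t 3.475 pos [515.2 -89.4 160.6] yaw 98.5 -> d [-0.73 -0.15 -0.07] roll 0.5 F [0.2 0.1 0.1] grip 0.999 j [-0.53  0.1   0.69  1.87 -0.07  1.2   1.91]
```

View pics/side2.png

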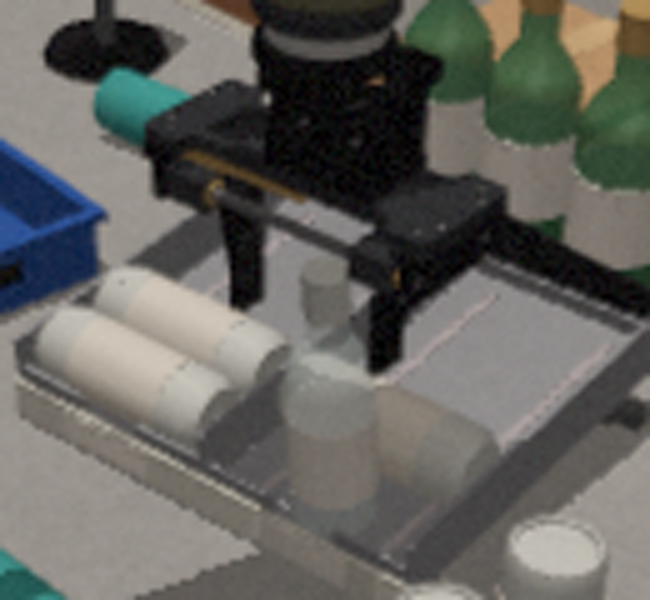

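```bash
python3 -m creep '[[[-0.7,0,0,0,0],[-0.7,0,0,0,0],[-0.7,0,0,0,0]]]'
python3 - <<'E'
from h import *
import cv2
mv((517,-96.5,162),98)
M=Ro.from_quat(bot.read_state()["eef_rot"]).as_matrix();print(M.round(3))
im=bot.read_camera("side")[:,:,::-1];a=cv2.resize(im[120:240,280:410],None,fx=5,fy=5,interpolation=cv2.INTER_CUBIC);cv2.imwrite("pics/side3.png",a)
mv((517,-96.5,162),98)
E
```

```text
t: 3.9
eef_pos: [517.5, -96.9, 162.2]
eef_rot: [0.461, 0.536, -0.535, -0.462]
wrist_force: [-0.0, -0.5, -0.0]
grip_width: 0.999
t 3.9 pos [517.5 -96.9 162.2] yaw 98.5 -> d [0.05 0.02 0.04] roll 0.5 F [-0.  -0.5 -0. ] grip 0.999 j [-0.52  0.11  0.7   1.86 -0.08  1.2   1.93]
[[-0.147  0.001 -0.989]
 [ 0.989  0.003 -0.147]
 [ 0.003 -1.    -0.001]]
t 3.95 pos [517.4 -96.8 162. ] yaw 98.5 -> d [0.04 0.   0.03] roll 0.5 F [ 0.2  0.3 -0. ] grip 1.001 j [-0.52  0.11  0.7   1.86 -0.08  1.2   1.93]
```

View pics/side3.png

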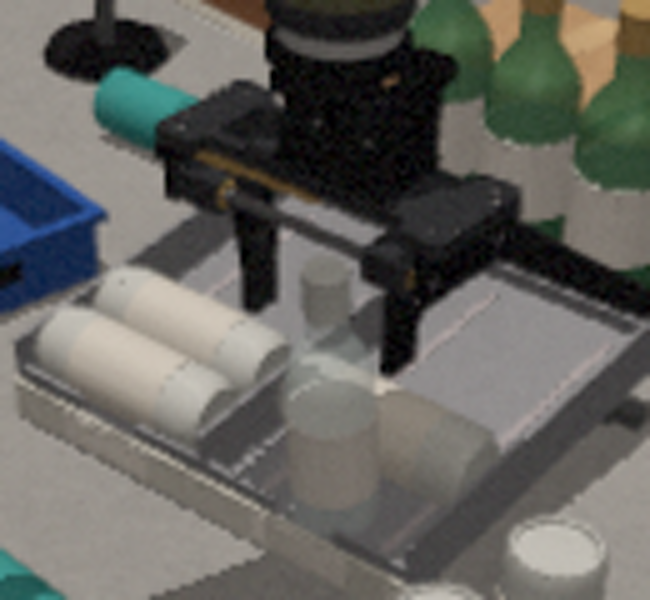

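Run:
```python
from h import *
s=bot.read_state();p=(proj("side",s["eef_pos"])[0]-[280,120]+.5)*5;print(p)
M=Ro.from_quat(s["eef_rot"]).as_matrix()
for a in(-10,10):
  for b in (-43.5,43.5): print(a,b,(proj("side",s["eef_pos"]+a*M[:,2]+b*M[:,0])[0]-[280,120]+.5)*5)
print((proj("side",s["eef_pos"]+[10,0,0])[0]-proj("side",s["eef_pos"])[0])*5,(proj("side",s["eef_pos"]+[0,10,0])[0]-proj("side",s["eef_pos"])[0])*5)
```

```text
[324.82068297 335.10999345]
-10 -43.5 [399.00983277 356.86440237]
-10 43.5 [275.66797794 299.39814064]
10 -43.5 [376.57449063 372.71167498]
10 43.5 [252.85027425 314.00618371]
[13.22650623 -6.5035178 ] [-12.30742846  -7.63798253]
```

```bash
python3 -m creep '[[[0,0,-0.2,0,0],[0,0,-0.2,0,150],[0,0,-0.2,0,255],[0,0,-0.2,0,255],[0,0,-0.2,0,255],[0,0,-0.2,0,255],[0,0,-0.2,0,255],[0,0,-0.2,0,255]]]'
python3 - <<'E'
from h import *
import cv2
mv((519,-96.5,162),98)
im=bot.read_camera("side")[:,:,::-1];a=cv2.resize(im[120:240,280:410],None,fx=5,fy=5,interpolation=cv2.INTER_CUBIC);cv2.imwrite("pics/side4.png",a)
E
```

```text
t: 4.95
eef_pos: [519.2, -96.2, 161.9]
eef_rot: [0.461, 0.536, -0.535, -0.462]
wrist_force: [0.6, -2.1, -4.1]
grip_width: 0.3
t 4.95 pos [519.2 -96.2 161.9] yaw 98.5 -> d [-0.03 -0.01  0.03] roll 0.5 F [ 0.6 -2.1 -4.1] grip 0.3 j [-0.52  0.11  0.7   1.85 -0.08  1.2   1.93]
```

View pics/side4.png

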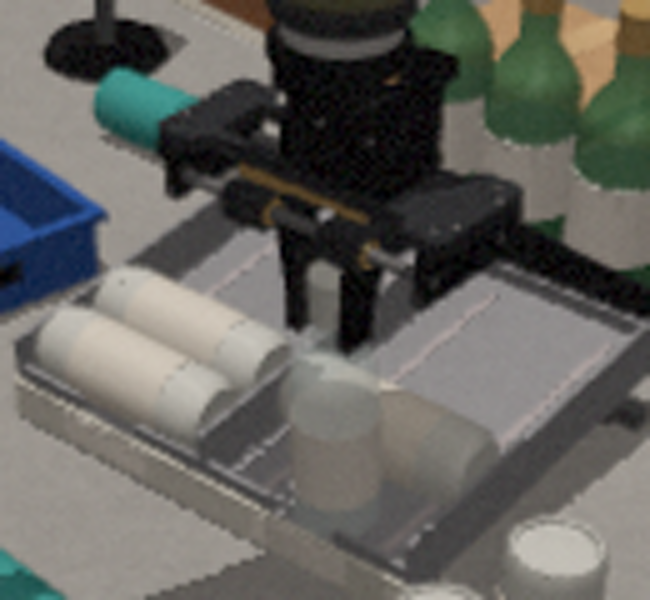

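```bash
python3 -m creep '[[[0,-1,0,0,255],[0,-2,0,0,255],[0,-4,0,0,255],[0,-6,0,0,255],[0,-8,0,0,255],[0,-10,0,0,255],[0,-12,0,0,255],[0,-14,0,0,255],[0,-14,0,0,255],[0,-14,0,0,255]]]'
python3 - <<'E'
from h import *
import cv2
mv((512,313,300),98)
im=bot.read_camera("side")[:,:,::-1];a=cv2.resize(im[60:260,220:460],None,fx=3.3,fy=3,interpolation=cv2.INTER_CUBIC);cv2.imwrite("pics/side5.png",a)
E
```

```text
t: 6.25
eef_pos: [518.7, -96.7, 301.2]
eef_rot: [0.461, 0.536, -0.535, -0.463]
wrist_force: [0.4, -0.4, -4.3]
grip_width: 0.305
t 6.25 pos [518.7 -96.7 301.2] yaw 98.5 -> d [40.62  0.24 -5.37] roll 0.5 F [ 0.4 -0.4 -4.3] grip 0.305 j [-0.54  0.02  0.69  1.65 -0.02  1.48  1.87]
```

View pics/side5.png

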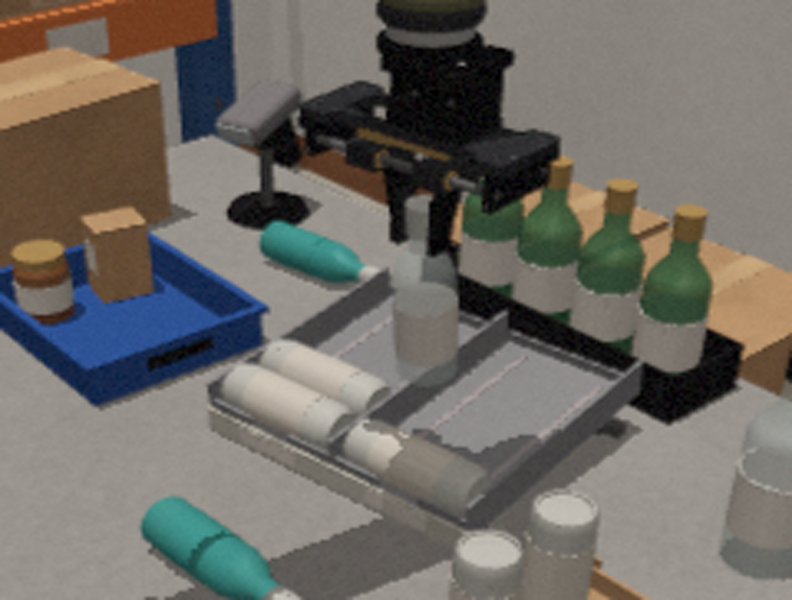

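```bash
python3 -m creep '[[[3,0,-0.3,0,255],[7.5,0,-0.7,0,255],[12.5,0,-1.2,0,255],[17.5,0,-1.6,0,255],[22.5,0,-2,0,255],[27.5,0,-2.5,0,255],[32.5,0,-3,0,255],[36.5,0,-3.4,0,255],[39.3,0,-3.6,0,255],[40.6,0,-3.75,0,255]]]'
python3 -m creep '[[[0,0,0,0,255],[0,0,0,0,255]]]'
python3 - <<'E'
from h import *
import cv2
mv((496,311,300),98)
for n,(x0,y0,x1,y1) in(("side",(180,40,380,210)),("top",(160,130,300,240))):
    im=bot.read_camera(n)[:,:,::-1];a=cv2.resize(im[y0:y1,x0:x1],None,fx=3.5,fy=3.5,interpolation=cv2.INTER_CUBIC);cv2.imwrite(f"pics/{n}6.png",a)
E
```

```text
t: 7.55
eef_pos: [494.7, 312.2, 300.6]
eef_rot: [-0.46, -0.536, 0.537, 0.462]
wrist_force: [0.3, -0.2, -4.1]
grip_width: 0.307
t: 7.8
eef_pos: [495.1, 310.5, 300.2]
eef_rot: [-0.46, -0.535, 0.537, 0.463]
wrist_force: [-0.1, -0.5, -3.2]
grip_width: 0.298
t 7.8 pos [495.1 310.5 300.2] yaw 98.5 -> d [ 0.03  0.02 -0.1 ] roll 0.5 F [-0.1 -0.5 -3.2] grip 0.298 j [-0.91  0.16  0.35  1.51 -0.06  1.49  1.16]
```

View pics/side6.png

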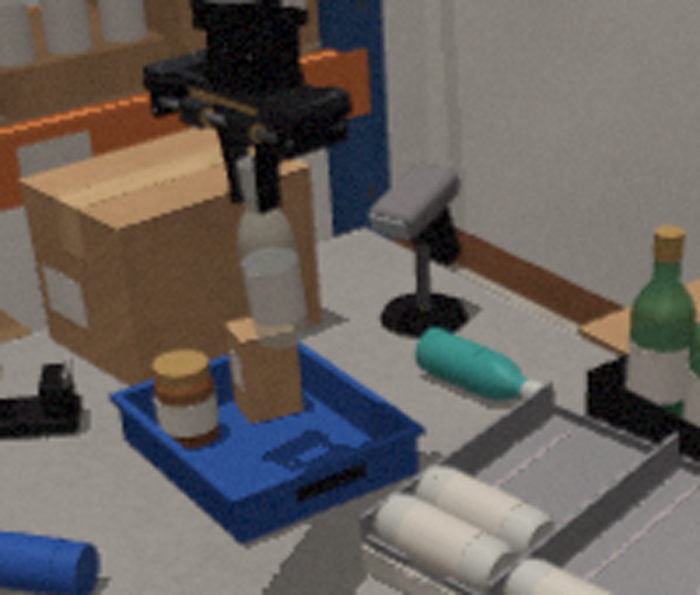

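View pics/top6.png

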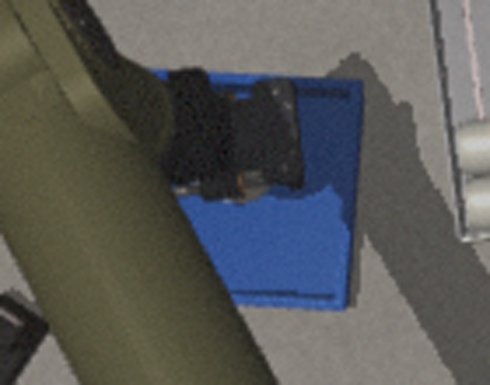

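Run:
```python
from h import *
for q in((511,312,4),(495,310.5,318.9),(511,312,163),(511,312,55)): print(q,(proj("side",q)[0]-[180,40])*3.5)
```

```text
(511, 312, 4) [293.65466764 474.32434033]
(495, 310.5, 318.9) [251.32716472 182.24231669]
(511, 312, 163) [280.37928062 334.15076651]
(511, 312, 55) [289.57953026 431.29534472]
```

```bash
python3 -m creep '[[[0,2,0,0,255],[0,4.5,0,0,255],[0,7,0,0,255],[0,9.5,0,0,255],[0,11.5,0,0,255],[0,13,0,0,255],[0,14,0,0,255],[0,14.5,0,0,255],[0,14.5,0,0,255]]]'
python3 - <<'E'
from h import *
import cv2
mv((495,310.5,143),98)
im=bot.read_camera("side")[:,:,::-1];a=cv2.resize(im[70:220,190:340],None,fx=4,fy=4,interpolation=cv2.INTER_CUBIC);cv2.imwrite(f"pics/side7.png",a)
E
```

```text
t: 9.02
eef_pos: [494.9, 310.7, 155.8]
eef_rot: [-0.46, -0.535, 0.536, 0.463]
wrist_force: [0.0, 0.1, -2.4]
grip_width: 0.304
t 9.025 pos [494.9 310.7 155.8] yaw 98.5 -> d [-0.03  1.28 -0.02] roll 0.5 F [ 0.   0.1 -2.4] grip 0.304 j [-0.9   0.23  0.34  1.72 -0.08  1.21  1.18]
```

View pics/side7.png

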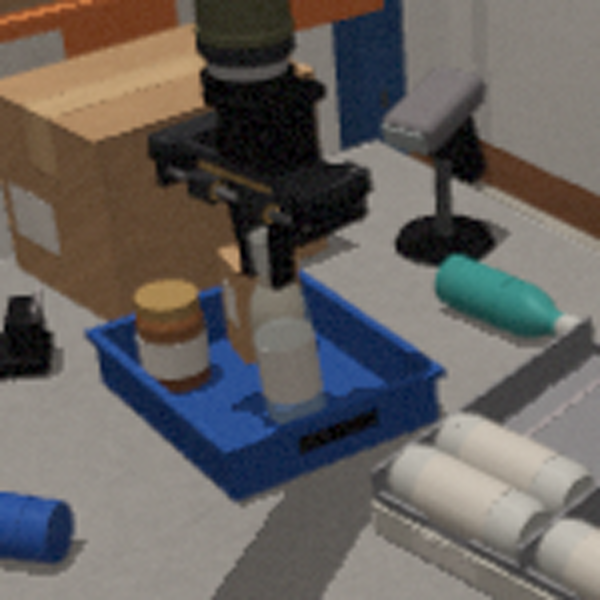

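```bash
python3 -m creep '[[[0,0.4,0,0,255],[0,0.8,0,0,255],[0,1,0,0,255],[0,1,0,0,255]]]'; python3 -m creep '[[[0,0.2,0,0,255],[0,0.2,0,0,255]]]'
```

```text
t: 9.57
eef_pos: [494.9, 310.8, 145.9]
eef_rot: [-0.46, -0.535, 0.536, 0.463]
wrist_force: [0.2, 0.2, -2.8]
grip_width: 0.301
t: 9.82
eef_pos: [494.7, 310.8, 143.8]
eef_rot: [-0.46, -0.535, 0.536, 0.463]
wrist_force: [0.1, 0.1, -4.3]
grip_width: 0.301
```

```bash
for i in 1 2; do python3 -m creep '[[[0,0.15,0,0,255],[0,0.15,0,0,255]]]'; done
```

```text
t: 10.07
eef_pos: [495.3, 311.0, 143.3]
eef_rot: [-0.461, -0.536, 0.536, 0.463]
wrist_force: [-1.4, -0.7, 3.9]
grip_width: 0.302
t: 10.32
eef_pos: [496.0, 311.1, 143.1]
eef_rot: [0.461, 0.536, -0.535, -0.463]
wrist_force: [-1.3, -1.8, 5.9]
grip_width: 0.301
```

```bash
python3 -m creep '[[[0,0,-0.4,0,255],[0,0,-0.8,0,255],[0,0.05,-1.1,0,255],[0,0.1,-1.4,0,255],[0,0.1,-1.4,0,255]]]';python3 - <<'E'
from h import *
import cv2
im=bot.read_camera("side")[:,:,::-1];a=cv2.resize(im[70:220,190:340],None,fx=4,fy=4,interpolation=cv2.INTER_CUBIC);cv2.imwrite(f"pics/side8.png",a)
E
```

```text
t: 10.95
eef_pos: [510.1, 313.6, 142.1]
eef_rot: [0.461, 0.536, -0.535, -0.463]
wrist_force: [-1.6, -0.1, 2.1]
grip_width: 0.305
```

View pics/side8.png

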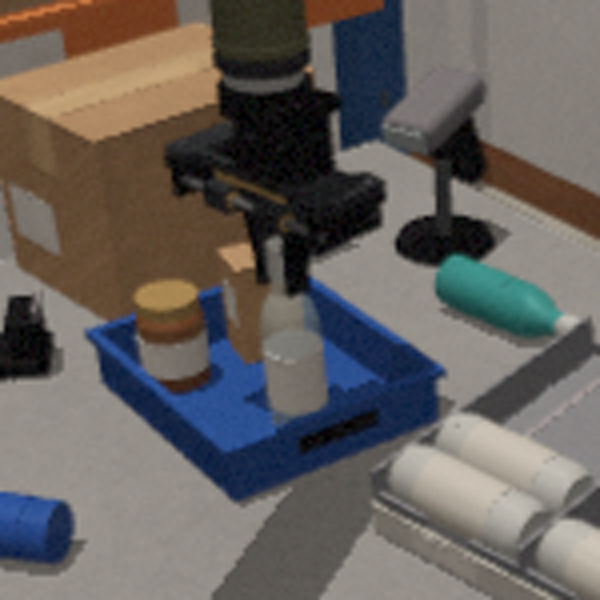

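```bash
python3 -m creep '[[[0,0,0,0,160],[0,0,0,0,120],[0,0,0,0,60],[0,0,0,0,0],[0,0,0,0,0],[0,0,0,0,0]]]';python3 -m creep '[[[0,-2,0,0,0],[0,-5,0,0,0],[0,-8,0,0,0],[0,-11,0,0,0],[0,-13,0,0,0],[0,-13,0,0,0]]]';python3 - <<'E'
from h import *
import cv2
np.set_printoptions(suppress=True,precision=2)
for n,(x0,y0,x1,y1) in(("side",(190,70,420,250)),("top",(160,90,400,240))):
    im=bot.read_camera(n)[:,:,::-1];a=cv2.resize(im[y0:y1,x0:x1],None,fx=3.3,fy=3.3,interpolation=cv2.INTER_CUBIC);cv2.imwrite(f"pics/{n}9.png",a)
mv((460.6,-409,240),0)
E
```

```text
t: 11.75
eef_pos: [510.0, 313.5, 142.1]
eef_rot: [0.461, 0.536, -0.535, -0.463]
wrist_force: [-0.1, -1.0, -0.5]
grip_width: 0.858
t: 12.5
eef_pos: [511.0, 313.5, 273.9]
eef_rot: [0.461, 0.538, -0.534, -0.462]
wrist_force: [-0.1, -1.0, -0.1]
grip_width: 1.004
t 12.6 pos [509.9 312.9 271.3] yaw 98.5 -> d [-70.69   2.92  15.52] roll 98.5 F [-0.  -0.4 -0.4] grip 1.0 j [-0.89  0.19  0.35  1.53 -0.07  1.43  1.18]
```

View pics/side9.png

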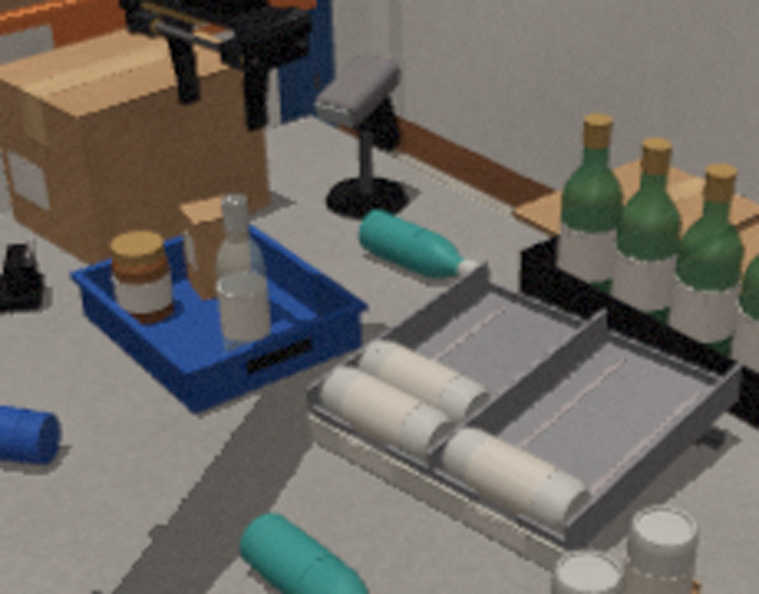

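```bash
python3 -m creep '[[[-3,0,0.6,6,0],[-8,0,1.7,15,0],[-13,0,2.8,25,0],[-18.5,0,4,35,0],[-24,0,5.2,45,0],[-29.5,0,6.4,55,0],[-35,0,7.6,65,0],[-40.5,0,8.8,75,0],[-46,0,10,85,0],[-51.5,0,11.2,95,0]]]'
python3 - <<'E'
from h import *
mv((460.6,-409,240),0)
print(Ro.from_quat(bot.read_state()["eef_rot"]).as_matrix().round(2))
E
```

```text
t: 13.85
eef_pos: [474.1, -214.2, 268.6]
eef_rot: [-0.705, -0.019, 0.02, 0.708]
wrist_force: [1.8, 0.5, -0.8]
grip_width: 0.999
t 13.85 pos [ 474.1 -214.2  268.6] yaw 3.2 -> d [ -2.42   2.79 -19.38] roll 3.2 F [ 1.8  0.5 -0.8] grip 0.999 j [-0.45  0.01  0.84  1.72 -0.01  1.42  0.45]
[[ 1.   -0.   -0.06]
 [ 0.06  0.    1.  ]
 [-0.   -1.    0.  ]]
```

```bash
python3 -m creep '[[[-0.4,0,-4,1,0],[-1,0,-9,1.4,0],[-1.7,0.5,-14,1.4,0],[-2.2,1.5,-17.5,1.4,0],[-2.4,2,-19.4,1.4,0],[-2.4,2,-19.4,1.4,0],[-2.4,2,-19.4,1.4,0]]]'
python3 - <<'E'
from h import *
import cv2
mv((461,-409,140),1.8)
s=bot.read_state();M=Ro.from_quat(s["eef_rot"]).as_matrix()
for n,(x0,y0,x1,y1) in(("side",(330,150,490,350)),("top",(390,130,520,250))):
    im=bot.read_camera(n)[:,:,::-1];a=cv2.resize(im[y0:y1,x0:x1],None,fx=3,fy=3,interpolation=cv2.INTER_CUBIC)
    for b in(-43.5,0,43.5):
        u=(proj(n,s["eef_pos"]+b*M[:,0])[0]-[x0,y0]+.5)*3;cv2.drawMarker(a,(int(u[0]),int(u[1])),(0,0,255),0,12,1)
    cv2.imwrite(f"pics/{n}10.png",a)
E
```

```text
t: 14.72
eef_pos: [461.0, -408.1, 247.2]
eef_rot: [-0.705, -0.01, 0.012, 0.709]
wrist_force: [-0.1, 0.2, -0.1]
grip_width: 1.004
t 14.725 pos [ 461.  -408.1  247.2] yaw 1.8 -> d [ 0.04 10.72 -0.14] roll 0.0 F [-0.1  0.2 -0.1] grip 1.004 j [-0.08  0.34  0.97  1.53 -0.28  1.43  0.94]
```

View pics/side10.png

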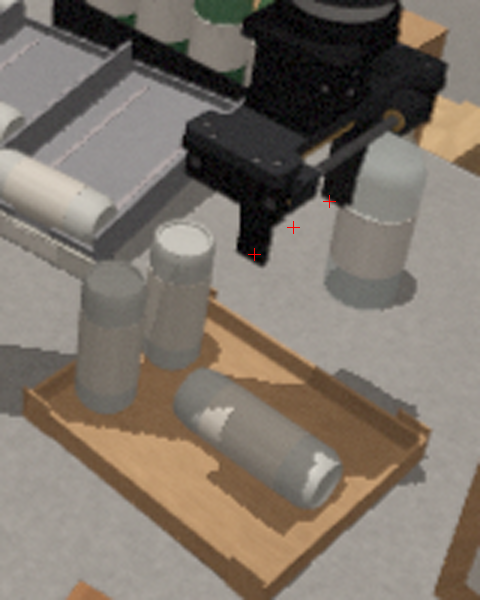

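View pics/top10.png

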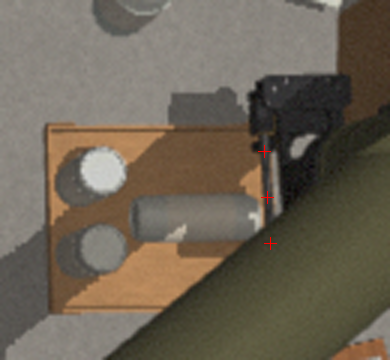

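```bash
python3 -m creep '[[[0,3,0,0,0],[0,7,0,0,0],[0,11,0,0,0],[0,14,-0.1,0,0],[0,16,-0.1,0,0],[0,17,-0.1,0,0],[0,17,-0.1,0,0]]]'
python3 - <<'E'
from h import *
import cv2
mv((461,-409,13),1.8)
s=bot.read_state();M=Ro.from_quat(s["eef_rot"]).as_matrix()
for n,(x0,y0,x1,y1) in(("side",(330,200,490,350)),):
    im=bot.read_camera(n)[:,:,::-1];a=cv2.resize(im[y0:y1,x0:x1],None,fx=4,fy=4,interpolation=cv2.INTER_CUBIC)
    for b in(-43.5,0,43.5):
        u=(proj(n,s["eef_pos"]+b*M[:,0])[0]-[x0,y0]+.5)*4;cv2.drawMarker(a,(int(u[0]),int(u[1])),(0,0,255),0,12,1)
    cv2.imwrite(f"pics/{n}11.png",a)
E
```

```text
t: 15.7
eef_pos: [461.4, -407.9, 78.0]
eef_rot: [-0.705, -0.011, 0.012, 0.709]
wrist_force: [0.0, 0.1, 0.2]
grip_width: 1.002
t 15.7 pos [ 461.4 -407.9   78. ] yaw 1.9 -> d [-0.04  6.49 -0.14] roll 0.1 F [0.  0.1 0.2] grip 1.002 j [-0.01  0.49  0.88  1.73 -0.41  1.13  1.03]
```

View pics/side11.png

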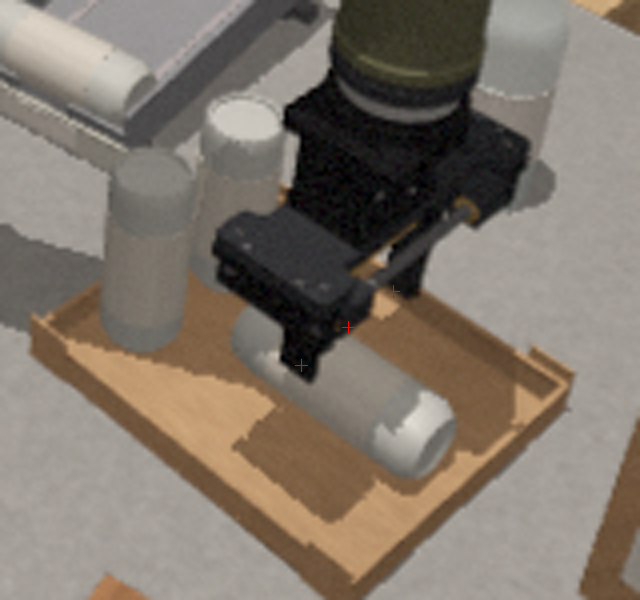

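```bash
python3 -m creep '[[[0,2,0,0,0],[0,4,0,0,0],[0,5.5,0,0,0],[0,6.4,0,0,0],[0,6.4,0,0,0]]]'; python3 -m creep '[[[0,0,0,0,255],[0,0,0,0,255],[0,0,0,0,255],[0,0,0,0,255],[0,0,0,0,255]]]'
```

```text
t: 16.38
eef_pos: [461.1, -407.9, 13.7]
eef_rot: [-0.705, -0.011, 0.013, 0.709]
wrist_force: [1.1, -0.7, 0.9]
grip_width: 1.002
t: 17.0
eef_pos: [461.5, -408.0, 14.0]
eef_rot: [-0.705, -0.011, 0.012, 0.709]
wrist_force: [1.2, 0.5, -0.2]
grip_width: 0.6
```

```bash
python3 -m creep '[[[0,-1.5,0,0,255],[0,-4,0,0,255],[0,-7,0,0,255],[0,-11,0,0,255],[0,-15,0,0,255],[0,-18,0,0,255],[0,-20,0,0,255],[0,-20,0,0,255]]]'
python3 - <<'E'
from h import *
import cv2
mv((650.9,-77.9,200),8)
s=bot.read_state();M=Ro.from_quat(s["eef_rot"]).as_matrix()
g=s["eef_pos"]+[0,0,18.7]
for n,(x0,y0,x1,y1) in(("side",(350,150,490,300)),("top",(400,120,540,250))):
    im=bot.read_camera(n)[:,:,::-1];a=cv2.resize(im[y0:y1,x0:x1],None,fx=4,fy=4,interpolation=cv2.INTER_CUBIC)
    for b in(-67,0,67):
        u=(proj(n,g+b*M[:,2])[0]-[x0,y0]+.5)*4;cv2.drawMarker(a,(int(u[0]),int(u[1])),(0,0,255),0,12,1)
    cv2.imwrite(f"pics/{n}12.png",a)
E
```

```text
t: 18.0
eef_pos: [462.1, -409.4, 215.3]
eef_rot: [-0.706, -0.012, 0.012, 0.708]
wrist_force: [0.2, 0.3, -2.8]
grip_width: 0.598
t 18.0 pos [ 462.1 -409.4  215.3] yaw 1.9 -> d [19.96  1.64 32.51] roll -6.1 F [ 0.2  0.3 -2.8] grip 0.598 j [-0.07  0.36  0.96  1.57 -0.3   1.37  0.96]
```

View pics/side12.png

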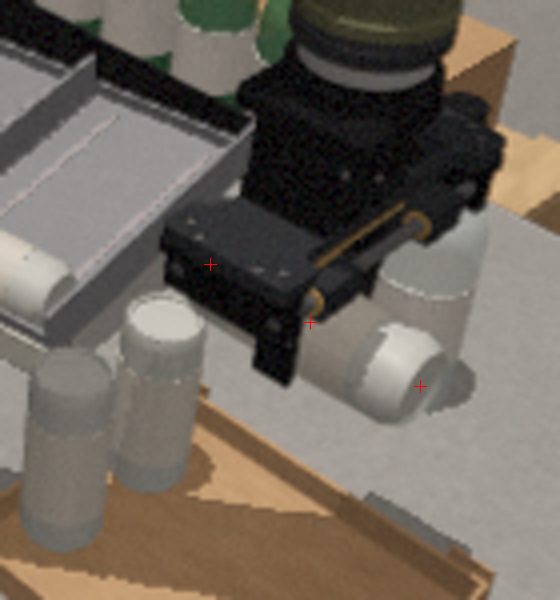

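View pics/top12.png

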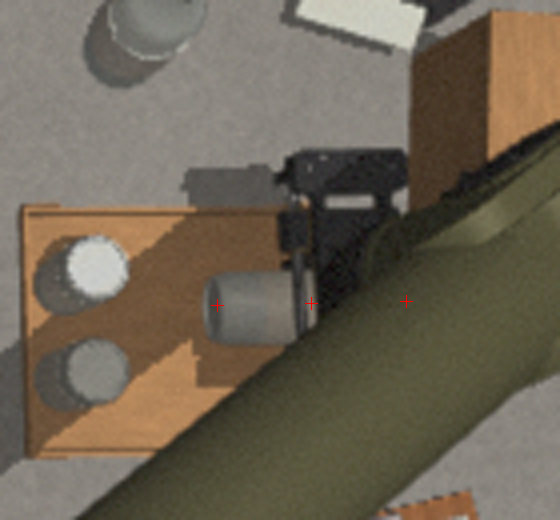

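```bash
python3 - <<'E'
from h import *
r=least_squares(lambda p:np.r_[proj("side",[p[0],p[1],0])[0]-[453.5,248],],(650,-300));print(r.x)
E
python3 -m creep '[[[0,0,3,0,255],[0,0,7,0,255],[0,0,12,-1,255],[0,0,17,-2,255],[0,0,22,-4,255],[1.5,0,26,-6.1,255],[4,0,29,-6.1,255],[8,0,31,-6.1,255],[12,0,32,-6.1,255],[15.5,0,32.2,-6.1,255]]]'
python3 - <<'E'
from h import *
mv((638.3,-82,150),8)
E
```

```text
[ 708.25176005 -353.08012951]
t: 19.35
eef_pos: [606.2, -79.3, 211.9]
eef_rot: [-0.703, -0.048, 0.052, 0.707]
wrist_force: [0.3, -0.3, -2.2]
grip_width: 0.599
t 19.35 pos [606.2 -79.3 211.9] yaw 8.1 -> d [ 3.18  6.17 -0.77] roll 0.1 F [ 0.3 -0.3 -2.2] grip 0.599 j [-0.57  0.31  0.81  1.59 -0.24  1.35  0.42]
```

```bash
python3 -m creep '[[[1.5,1,-0.4,0,255],[3,3,-0.8,0,255],[3.2,5,-0.8,0,255],[3.2,7,-0.8,0,255],[3.2,8.5,-0.8,0,255],[3.2,8.5,-0.8,0,255],[3.2,8.5,-0.8,0,255]]]'
cat > ov.py <<'E'
import sys
from h import *
import cv2
k=sys.argv[1];mv((638.3,-82,46.5),8)
s=bot.read_state();M=Ro.from_quat(s["eef_rot"]).as_matrix();R,t=rackT([492.3,-21.5,22,.14])
for n,(x0,y0,x1,y1) in(("side",(280,110,440,250)),("top",(270,95,400,205))):
    f=5 if n=="side" else 5.5
    im=bot.read_camera(n)[:,:,::-1];a=cv2.resize(im[y0:y1,x0:x1],None,fx=f,fy=f,interpolation=cv2.INTER_CUBIC);cv2.imwrite(f"pics/{n}{k}.png",a)
    def line(A,B,c):
        q=(proj(n,np.array([A,B]))-[x0,y0]+.5)*f;cv2.line(a,tuple(int(v) for v in q[0]),tuple(int(v) for v in q[1]),c,1)
    for y in(-158,-154,-2,2): line(R.apply([0,y,40])+t,R.apply([270,y,40])+t,(0,0,255))
    for y in(-154,-2): line(R.apply([0,y,0])+t,R.apply([270,y,0])+t,(0,255,0))
    g=s["eef_pos"]+[0,0,16.5];line(g-67*M[:,2],g+67*M[:,2],(255,255,0))
    cv2.imwrite(f"pics/{n}{k}o.png",a)
E
python3 ov.py 13
```

```text
t: 20.23
eef_pos: [638.8, -82.2, 127.6]
eef_rot: [-0.703, -0.049, 0.052, 0.708]
wrist_force: [0.2, -0.1, -2.4]
grip_width: 0.601
t 20.225 pos [638.8 -82.2 127.6] yaw 8.1 -> d [-0.01  8.11 -0.03] roll 0.1 F [ 0.2 -0.1 -2.4] grip 0.601 j [-0.5   0.46  0.77  1.6  -0.34  1.23  0.48]
```

View pics/side13o.png

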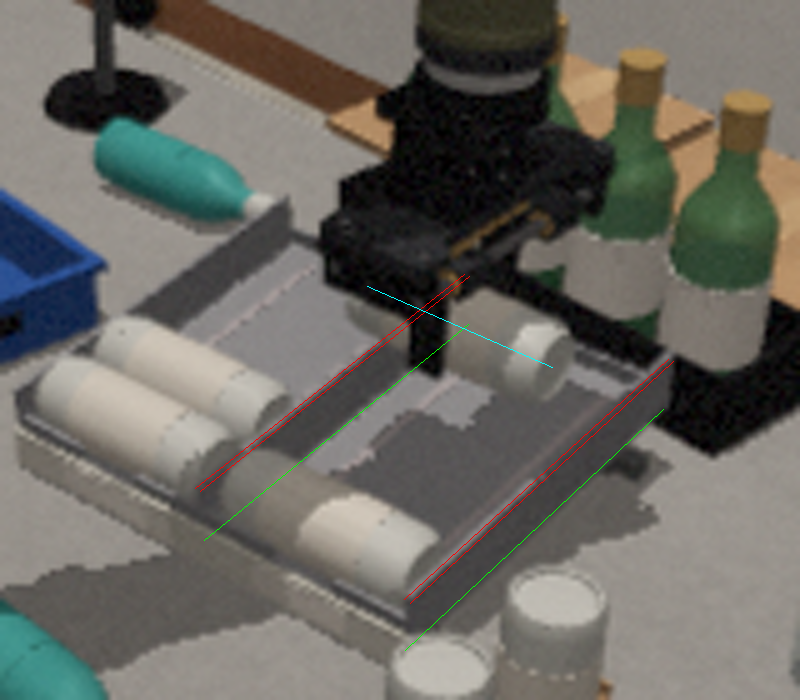

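View pics/top13o.png

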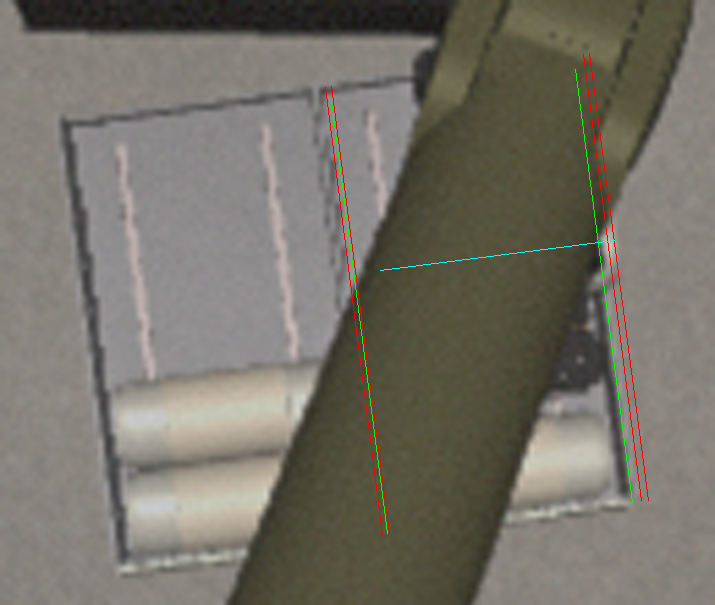

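```bash
python3 -m creep '[[[0,2,0.1,0,255],[0,4,0.1,0,255],[0,5,0.1,0,255],[0,5.8,0.1,0,255],[0,5.8,0.1,0,255],[0,5.8,0.1,0,255]]]'
python3 ov.py 14
```

```text
t: 21.08
eef_pos: [639.1, -81.1, 70.4]
eef_rot: [-0.703, -0.049, 0.051, 0.707]
wrist_force: [-0.6, 0.3, -3.2]
grip_width: 0.599
t 21.075 pos [639.1 -81.1  70.4] yaw 8.1 -> d [-0.09  2.39 -0.09] roll 0.1 F [-0.6  0.3 -3.2] grip 0.599 j [-0.48  0.51  0.74  1.65 -0.38  1.13  0.51]
```

View pics/side14.png

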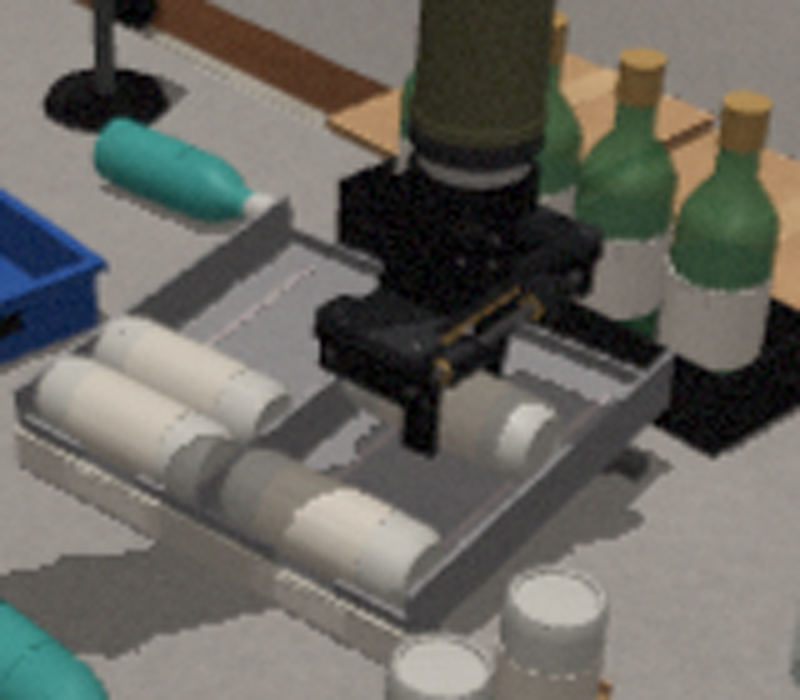

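```bash
python3 -m creep '[[[0,0.7,0,0,255],[0,1.4,0,0,255],[0,1.9,0,0,255],[0,1.9,0,0,255]]]'; python3 -m creep '[[[0,0.2,0,0,255],[0,0.2,0,0,255]]]'; python3 -m creep '[[[0,0.15,0,0,255],[0,0.15,0,0,255]]]'
```

```text
t: 21.68
eef_pos: [638.6, -80.8, 50.8]
eef_rot: [-0.703, -0.049, 0.052, 0.707]
wrist_force: [0.2, 0.1, -3.1]
grip_width: 0.601
t: 21.92
eef_pos: [638.5, -80.8, 48.7]
eef_rot: [-0.703, -0.049, 0.052, 0.708]
wrist_force: [0.1, 0.1, -3.3]
grip_width: 0.604
t: 22.18
eef_pos: [638.4, -80.7, 47.1]
eef_rot: [-0.703, -0.049, 0.052, 0.708]
wrist_force: [-0.0, -1.0, -2.4]
grip_width: 0.602
```

```bash
python3 -m creep '[[[0,0.1,0,0,255],[0,0.1,0,0,255]]]'; python3 -m creep '[[[0,0.1,0,0,255],[0,0.1,0,0,255]]]'
```

```text
t: 22.42
eef_pos: [638.4, -80.7, 46.0]
eef_rot: [-0.703, -0.049, 0.052, 0.708]
wrist_force: [-0.4, -1.2, -3.6]
grip_width: 0.607
t: 22.68
eef_pos: [638.5, -80.8, 45.7]
eef_rot: [-0.703, -0.049, 0.052, 0.708]
wrist_force: [-1.7, 0.4, 2.4]
grip_width: 0.598
```

```bash
python3 -m creep '[[[0,0,0,0,60],[0,0,0,0,0],[0,0,0,0,0],[0,0,0,0,0],[0,0,0,0,0],[0,0,0,0,0]]]'; python3 ov.py 15
```

```text
t: 23.42
eef_pos: [638.5, -80.8, 45.6]
eef_rot: [-0.703, -0.049, 0.052, 0.708]
wrist_force: [0.1, 0.5, 0.1]
grip_width: 0.993
t 23.425 pos [638.5 -80.8  45.6] yaw 8.1 -> d [-0.04 -0.09 -0.12] roll 0.1 F [0.1 0.5 0.1] grip 0.993 j [-0.47  0.54  0.73  1.67 -0.4   1.09  0.52]
```

View pics/side15.png

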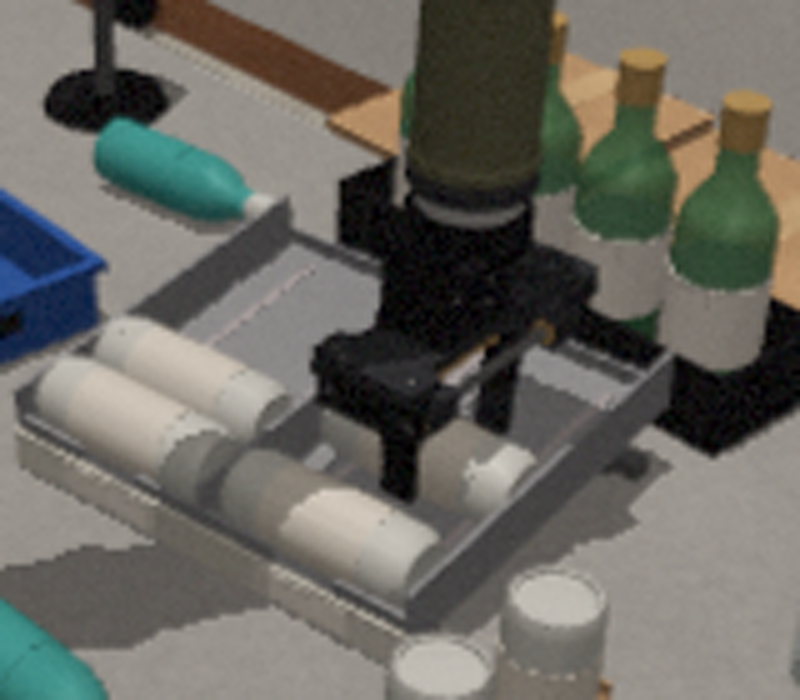

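```bash
python3 -m creep '[[[0,-2,0,0,0],[0,-5,0,0,0],[0,-9,0,0,0],[0,-13,0,0,0],[0,-17,0,0,0],[0,-20,0,0,0],[0,-20,0,0,0],[0,-20,0,0,0]]]'; python3 ov.py 16
```

```text
t: 24.52
eef_pos: [639.2, -82.0, 245.7]
eef_rot: [-0.703, -0.049, 0.052, 0.708]
wrist_force: [0.2, -0.2, -0.7]
grip_width: 1.0
t 24.525 pos [639.2 -82.  245.7] yaw 8.1 -> d [-1.000e-02  1.992e+01 -1.300e-01] roll 0.1 F [ 0.2 -0.2 -0.7] grip 1.0 j [-0.52  0.38  0.81  1.45 -0.28  1.43  0.43]
```

View pics/side16.png

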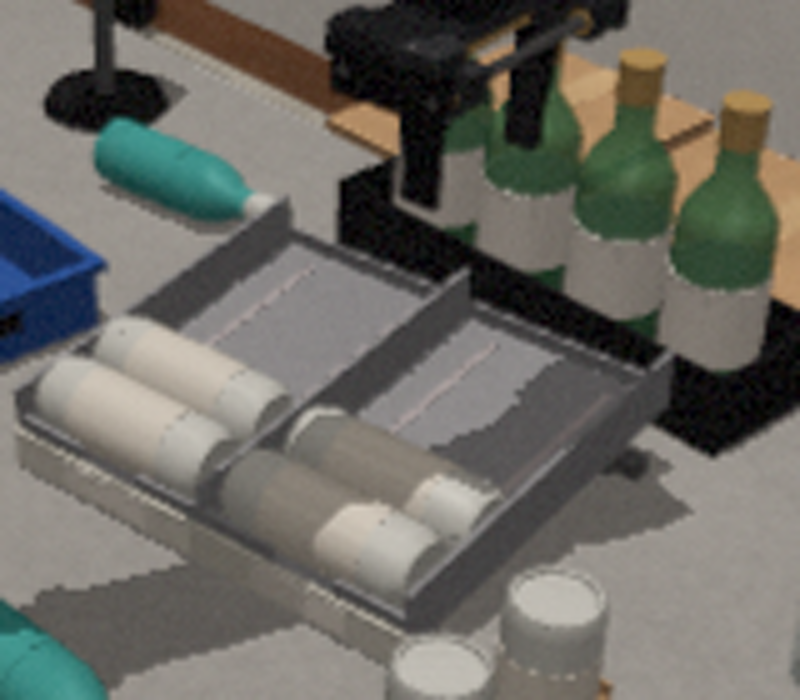

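```bash
python3 -m creep '[[[0,0,4,0,0],[0,0,9,0,0],[-1,0,14,0,0],[-1,0,20,0,0],[-1,0,26,0,0],[-2,0,31,0,0],[-2,0,36,0,0],[-2,0,36,0,0],[-2,0,36,0,0],[-2,0,36,0,0]]]'
python3 - <<'E'
from h import *
import cv2
for n,(x0,y0,x1,y1) in(("side",(190,100,490,340)),("top",(170,90,490,240))):
    f=2.6 if n=="side" else 2.5
    im=bot.read_camera(n)[:,:,::-1];cv2.imwrite(f"pics/{n}17.png",cv2.resize(im[y0:y1,x0:x1],None,fx=f,fy=f,interpolation=cv2.INTER_CUBIC))
E
```

```text
t: 25.88
eef_pos: [568.6, 269.6, 247.1]
eef_rot: [-0.703, -0.047, 0.051, 0.707]
wrist_force: [-0.6, -0.7, -0.8]
grip_width: 0.999
```

View pics/side17.png

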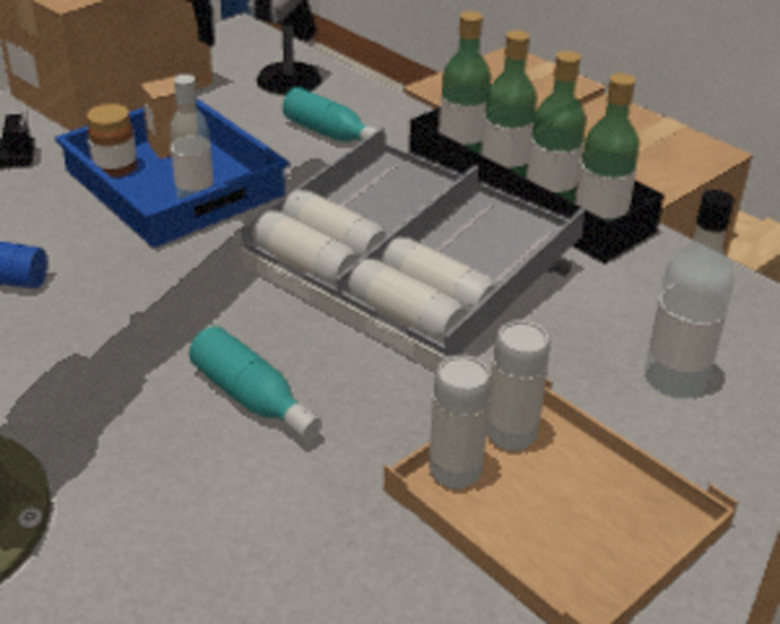

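View pics/top17.png

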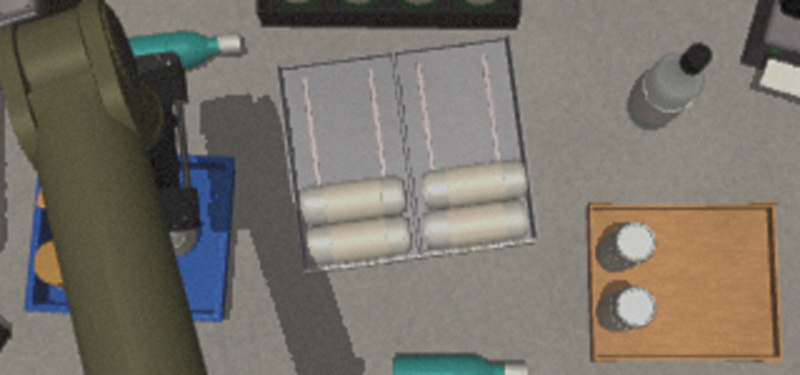

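Run:
```python
from cell import bot
s=bot.read_state();print(s["t"],s["wrist_force"]);print(bot.job_done())
```

```text
25.975 [ 0.40065976 -0.03529708  0.28915225]
the job is handed in; nothing more can be done
None
```

The job is done and handed in at about 26 s of the 67 s allowed.

- **Bottle:** I took it by the neck out of the right lane and set it in the free part of the tote. I tipped it upright on the tote floor before letting go. The can it had held back rolled to the front stop.
- **Can:** I picked the loose can out of the cardboard tray and lowered it across the right lane until the wrist force showed it on the lane floor. After I released it and raised the gripper, it rolled forward against the front can.
- **Last checks:** In the final side view the bottle stands upright beside the jar and carton. In both views the two cans lie side by side across the right lane, and the other goods show no visible movement. The arm hid part of the tote in the final top view. The gripper was open at z = 247 mm, well above everything below it, with wrist force near zero.
- **Disagreement:** The top camera placed things about 5–8 mm too far to the left (+y) compared with the side camera. The gripper's known position agreed with the side camera, so I corrected for this and the placings came out fine.

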